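# Sort the pump dolly's casters by spinning their wheels

### The arm

A 7-joint arm with a two-finger parallel gripper is mounted at the origin on the work surface. World frame = base frame: x ahead of the robot, y to its left, z up, the work surface at z = 0. Lengths are in m, angles in rad, forces in N, time in s.
With the tool pointing down it reaches from about 0.35 to 0.9 m from the base axis. Payload 8.1 kg.
Tool frame: the origin (TCP) lies at the very end of the fingers, on their centre line; the grasp point (between the pads) lies 19 mm behind it; z points along the fingers, x is the direction in which the jaws open and shut, and the axes are right-handed (so a half turn about z gives the same grasp; the last joint's range is limited). The gripper opens to 92 mm and grips with 3 to 60 N. Pads are 19 mm wide; open, the fingers measure 130 mm over their backs; the gripper's body (75 mm by 190 mm) begins 47 mm behind the grasp point.
Start: joints at [-1.366, 0.434, 0.025, 1.573, -0.012, 1.134, -0.075], TCP at [0.189, 0.596, 0.227] pointing down, gripper open.
Joint ranges: [-2.62, 2.62], [-0.44, 2.09], [-1.27, 1.32], [0.08, 2.57], [-1.32, 4.46], [0.12, 2], [-2.74, 2.74]. Speed limits (rad/s): [2.22, 2.22, 3.01, 3.01, 3.14, 3.14, 3.14].

### API

Orientations are given as a rotation vector (axis times angle).
In Python, from cell import status, viewer, arm gives the robot as it stands.
- The arm moves only by the tool jog_arm, never from a script. Its argument "commands" is text: rows parted by semicolons, each of 7 numbers parted by spaces: the closure, from -1 (fully open) to 1 (shut), then the shift along the world's x, y, z normalised to -1 to 1, where 1 is 0.3 m, then the turn, a rotation vector about the world's x, y, z normalised to -1 to 1, where 1 is 2 pi rad. In form: jaw dx dy dz wx wy wz; .... A call has exactly 5 rows; each row shifts and turns the commanded pose from where the row before left it; what a row does not reach is not made up. A row lasts 1/10 s, in which the tool goes at most 50 mm and 8.59 degrees, less where a joint would pass 70% of its speed; a pose out of reach is approached as far as the arm can. A call with a number of a shift or a turn outside -1 to 1 is refused whole. A call with a gripper value outside its range is refused whole. The fingers move at their own pace and stop on an object; "force" is the grip in N (left out, the last holds). Time passes only in rows, so rows that do not move let the fingers close, or fill a call up. It gives the time, the measured TCP pose, the force and the opening at its end, in the units of the state.
- status.observe(): the state, without advancing time (a new reading comes with each control period).
- viewer.get_image(name): name is "scene" or "top"; returns a dict with "pixels" (420x560x3 uint8, red, green, blue), "z_map" (420x560 float32, m along the optical axis (not along the pixel's ray), 0 where there is no reading), "camera_matrix" (3x3 intrinsics, pixels), "R" (3x3) and "t" (3): a world point X has camera coordinates R X + t. Camera axes: x right, y down, z forward; pixel columns grow to the right and rows downward; lengths in m; the calibration is good to about 2 mm. A picture is of the moment at which its call begins.
- arm.sign_off(): hands the job in, once; it reports no verdict.
The state is a dict: "clock": time; "joints": joint angles; "dq": joint speeds; "joint_efforts": joint torques, N m; "position": TCP position; "ee_rot": TCP orientation; "force": force on the tool from outside, world axes, zero at the start; "ft_torque": the same for the moment, N m; "width": opening from 0.0 (shut) to 1.0 (fully open).
Only numpy, scipy, OpenCV 4.12 (cv2) and the standard library are available. Lean on these libraries where they do the work, as an engineer would, in place of code of your own. Each camera call takes 0.05 s, during which the arm holds its last target. There are 200 camera calls.

### The job

Two casters have come off the upturned pump dolly and stand wheel-up on the bench. Turn each wheel at least a quarter turn with a light finger to feel whether it runs free or binds, then seat every free-running caster fully home in an empty pocket of the dolly and put every binding one in the scrap tray (they look alike; either, both or neither may bind). Press the wheels only lightly, lift the casters by their steel forks, do not tip one over, and leave the bottle, the wrench and the bolt jar alone.

Things in the scene. Friction and masses are not known exactly. Their poses are not given: they have to be found in the camera images.
- caster_a: Caster a: loose rigid caster, about 0.3 kg, standing wheel-up; a and b look alike. Origin: centre of the underside of its steel mounting plate; z up. Plate 72 mm along its x (rolling direction), 54 mm along its y (axle direction), 3 mm thick. Overall height 71 mm. Half a turn about z makes no difference.
- fork_a (a point): Where to grip caster a: midway between its two upright flat steel fork cheeks, on the axle, 46 mm above the plate's underside; axes as the caster's. The cheeks measure 30 mm over their outer faces (along y); each is 46 mm long (along x) up to 25 mm above the plate's underside, and 26 mm long from there to its top at 53 mm.
- tread_a (a point): Highest point of the bare tyre of caster a, 71 mm above the plate's underside; axes as the caster's. Rubber wheel 50 mm in diameter, 20 mm wide, its upper 18 mm clear of the fork. Rub a fingertip along x here to turn it (39 mm of rim is a quarter turn; friction about 0.9). Free-running: under 0.1 N of drag at the rim. Binding: about 3.5 N, felt only while it turns.
- caster_b: Caster b: loose rigid caster, about 0.3 kg, standing wheel-up; a and b look alike. Origin: centre of the underside of its steel mounting plate; z up. Plate 72 mm along its x (rolling direction), 54 mm along its y (axle direction), 3 mm thick. Overall height 71 mm. Half a turn about z makes no difference.
- fork_b (a point): Where to grip caster b: midway between its two upright flat steel fork cheeks, on the axle, 46 mm above the plate's underside; axes as the caster's. The cheeks measure 30 mm over their outer faces (along y); each is 46 mm long (along x) up to 25 mm above the plate's underside, and 26 mm long from there to its top at 53 mm.
- tread_b (a point): Highest point of the bare tyre of caster b, 71 mm above the plate's underside; axes as the caster's. Rubber wheel 50 mm in diameter, 20 mm wide, its upper 18 mm clear of the fork. Rub a fingertip along x here to turn it (39 mm of rim is a quarter turn; friction about 0.9). Free-running: under 0.1 N of drag at the rim. Binding: about 3.5 N, felt only while it turns.
- pocket_0 (a point): Centre of the floor of the empty pocket on the dolly's -y side, 18 mm above the bench; axes as the dolly's. 75 mm along x, 57 mm along y, with a lip 8 mm high and 5 mm thick all round: a caster's plate fits with 1.5 mm to spare on every side, caster's x along the dolly's x, either way round.
- pocket_1 (a point): Centre of the floor of the empty pocket on the dolly's +y side, 18 mm above the bench; axes as the dolly's. 75 mm along x, 57 mm along y, with a lip 8 mm high and 5 mm thick all round: a caster's plate fits with 1.5 mm to spare on every side, caster's x along the dolly's x, either way round.
- dolly: Upturned low dolly of a vacuum pump, fixed on the bench: white board 220 mm (its x) by 270 mm (its y), 18 mm thick; origin at the centre of its underside, z up. The corners on its -x side have the two empty pockets (centres at x = -62, y = -90 and +90 mm); those on its +x side still carry bolted swivel casters reaching 86 mm above the bench.
- tray: Scrap tray: fixed open white plastic tray, 170 mm (its x) by 210 mm (its y), 40 mm high, walls 4 mm, floor 4 mm; origin at the centre of its underside, z up. Both casters fit side by side along its y.
- bottle: Bystander: white plastic bottle with a blue cap, 60 mm in diameter, 110 mm tall, origin under its base.
- wrench: Bystander: steel wrench, 160 mm long, lying flat, length along its x, origin at its middle on the bench.
- bolt_jar: Bystander: small glass jar with a steel lid, 56 mm in diameter, 65 mm tall, origin under its base.

How it is judged:
On the way:
1. both wheels have been turned, each to 0.9 rad or more either way from its zero (it starts within 0.2 of zero) ((value of joint wheel_a above 0.9 rad or value of joint wheel_a below -0.9 rad) and (value of joint wheel_b above 0.9 rad or value of joint wheel_b below -0.9 rad)), for 0.1 s.
At the end, for the whole second after the job is handed in: Each binding caster lies in the tray (origin inside the walls, under 50 mm above its underside); each free-running one sits in a pocket, within 4 mm of its centre, under 3 mm above its floor, upright within 0.06 rad. Both at rest (under 0.02 m/s) (((contact force between drag_a and wheel_a_c0 above 1 N and (x of caster_a in the frame of tray between -0.075 and 0.075 m and y of caster_a in the frame of tray between -0.095 and 0.095 m and z of caster_a in the frame of tray below 0.05 m)) or (not (contact force between drag_a and wheel_a_c0 above 1 N) and ((horizontal distance between caster_a and pocket_0 below 0.004 m and z of caster_a in the frame of pocket_0 below 0.003 m and angle between caster_a's own z axis and vertical below 0.06 rad) or (horizontal distance between caster_a and pocket_1 below 0.004 m and z of caster_a in the frame of pocket_1 below 0.003 m and angle between caster_a's own z axis and vertical below 0.06 rad)))) and linear speed of each of caster_a, caster_b below 0.02 m/s and ((contact force between drag_b and wheel_b_c0 above 1 N and (x of caster_b in the frame of tray between -0.075 and 0.075 m and y of caster_b in the frame of tray between -0.095 and 0.095 m and z of caster_b in the frame of tray below 0.05 m)) or (not (contact force between drag_b and wheel_b_c0 above 1 N) and ((horizontal distance between caster_b and pocket_0 below 0.004 m and z of caster_b in the frame of pocket_0 below 0.003 m and angle between caster_b's own z axis and vertical below 0.06 rad) or (horizontal distance between caster_b and pocket_1 below 0.004 m and z of caster_b in the frame of pocket_1 below 0.003 m and angle between caster_b's own z axis and vertical below 0.06 rad))))); the robot touches nothing.
It fails at once if a wheel is pressed hard (over 25 N) (contact force between the fingers and wheel_a above 25 N or contact force between the fingers and wheel_b above 25 N).
It fails at once if a caster is knocked over (tilted beyond 0.7 rad) (angle between any of caster_a, caster_b's own z axis and vertical above 0.7 rad).
It fails at once if the bottle, the wrench or the bolt jar is moved by more than 30 mm (distance of any of bottle, wrench, bolt_jar from where it was at the start of the episode above 0.03 m).
It also fails if it takes over 72 s, if anything falls off the work surface, if the arm or the gripper's body presses on something with over 40 N, if the wrist force passes 120 N, or if a joint passes its speed limit or range.

## Working session

There is one attempt and no reset: what is moved stays moved. The work goes in short steps, Python scripts to look and compute and a tool call to move; the robot and the scene stay as the last step left them, time stands still between calls to the robot, and variables do not carry over. Pictures are saved under pics/ and viewed, about 8 in all and at most 12, crops included, and the job is handed in when it is done.

Besides the shell and the picture viewer there is one more tool, called after ">>>" as name(argument=value, ...), one argument or row to a line, values as JSON. jog_arm: Moves the arm, as the interface text tells. Scaled input: -1 to 1 covers 0.3 m each way for a shift and 2 pi rad each way for a turn. Its arguments: {"type":"object","properties":{"commands":{"type":"string"},"force":{"type":"number"}},"required":["commands"]}

```bash
ls; mkdir -p pics
cat > h.py <<'E'
import numpy as np, cv2
from cell import status, viewer, arm
def grab(n):
    d=viewer.get_image(n); np.savez(f'{n}.npz',**d)
    cv2.imwrite(f'pics/{n}_{status.observe()["clock"]:.2f}.png',d['pixels'][:,:,::-1]); return d
def cloud(d):
    K,R,t,z=d['camera_matrix'],d['R'],d['t'],d['z_map']
    v,u=np.mgrid[:z.shape[0],:z.shape[1]]
    c=np.stack([(u-K[0,2])/K[0,0]*z,(v-K[1,2])/K[1,1]*z,z],-1)
    w=(c-t)@R; w[z==0]=np.nan; return w
E
python3 - <<'E'
from h import *
for n in('top','scene'):
    d=grab(n); print(n,d['camera_matrix'],-d['R'].T@d['t'],d['R'])
s=status.observe();print(s)
E
ls pics
```

```text
pics
top [[516.12208589   0.         286.37613077]
 [  0.         516.12208589 209.86505792]
 [  0.           0.           1.        ]] [ 0.37719778 -0.00991109  1.49558926] [[ 0.00609725 -0.99997308 -0.00408098]
 [-0.98915676 -0.00543234 -0.14676306]
 [ 0.14673694  0.00493158 -0.98916326]]
scene [[393.12287207   0.         280.1138791 ]
 [  0.         393.12287207 211.631509  ]
 [  0.           0.           1.        ]] [0.82431133 0.40944473 0.83573461] [[-0.8289076   0.55923942 -0.01278533]
 [ 0.47457058  0.69094378 -0.5453251 ]
 [-0.29613335 -0.45809166 -0.83812712]]
{'clock': 0.1, 'joints': array([-1.36559935,  0.43513799,  0.0249955 ,  1.57398789, -0.01161655,
        1.13397871, -0.07510272]), 'dq': array([ 0.00018088, -0.00206902, -0.00057587, -0.00301943, -0.00159906,
        0.00144445,  0.00057095]), 'joint_efforts': array([ 3.28428025e-03, -6.69127035e+01,  9.87940840e-01, -3.15146756e+01,
       -6.05082395e-02,  3.74320149e-02,  6.98927533e-05]), 'position': array([0.18927232, 0.59518855, 0.22604025]), 'ee_rot': array([ 2.53507978e+00,  1.85400099e+00, -1.61529768e-03]), 'force': array([ 0.30234456, -0.0643198 ,  0.255388  ]), 'ft_torque': array([ 0.03890186, -0.01210478,  0.00494158]), 'width': 1.0001488730623818}
scene_0.10.png
top_0.05.png
```

View pics/top_0.05.png

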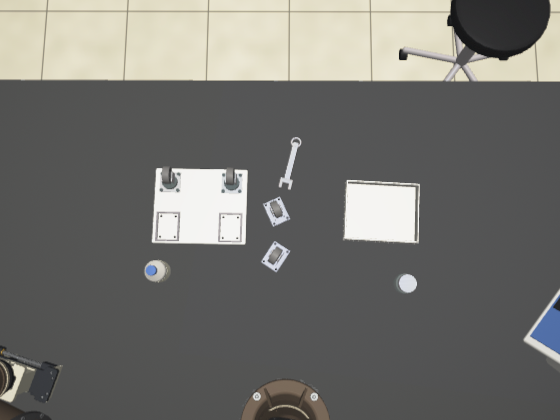

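View pics/scene_0.10.png

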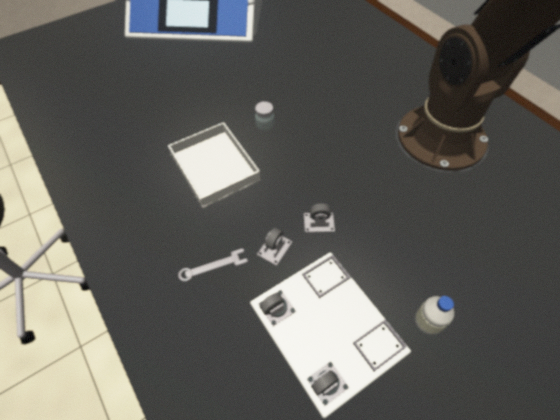

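The top view shows the dolly at (200,205), the casters at (277,210) and (275,256), the tray at (382,212), the wrench at (290,160), the bottle at (156,271) and the jar at (406,284). The scene view agrees with it: casters at (275,245) and (320,217).

```bash
cat >> h.py <<'E'
def ray(d,uv,z):
    K,R,t=d['camera_matrix'],d['R'],d['t']; uv=np.atleast_2d(uv).astype(float)
    c=np.c_[(uv[:,0]-K[0,2])/K[0,0],(uv[:,1]-K[1,2])/K[1,1],np.ones(len(uv))]@R
    o=-R.T@t; return (o+c*((z-o[2])/c[:,2])[:,None])[:,:2]
def rect(p):
    (c,s,a)=cv2.minAreaRect((np.asarray(p)*1000).astype(np.float32))
    if s[0]<s[1]: s=s[::-1]; a+=90
    return np.round(c,1),np.round(s,1),round((a+90)%180-90,1)
E
python3 - <<'E'
from h import *
D={n:dict(np.load(n+'.npz')) for n in('top','scene')}
rois={'top':{'c1':(258,192,296,232),'c2':(255,238,296,276)},'scene':{'c1':(255,225,298,268),'c2':(300,200,340,236)}}
for n,d in D.items():
    w=cloud(d); g=d['pixels'].max(2)
    for k,(a,b,c,e) in rois[n].items():
        m=np.zeros(g.shape,bool); m[b:e,a:c]=1
        W=w[m]; hi=W[W[:,2]>.058]
        print(n,k,'bg z',np.nanmin(W[:,2]),'max',np.nanmax(W[:,2]),'wheel top',rect(hi[:,:2]),len(hi))
        br=(m&(g>110)).astype(np.uint8)
        nn,l,st,_=cv2.connectedComponentsWithStats(br)
        lo=br.astype(bool)&(w[...,2]<.015)
        v,u=np.nonzero(lo); print('   plate',rect(ray(d,np.c_[u,v],.003)),lo.sum(), 'cloud',rect(w[lo][:,:2]))
        M=m&(w[...,2]>.028); print('   tall',rect(w[M][:,:2]))
# dolly, tray
    for nm,roi,z in(('dolly',dict(top=(145,160,255,250),scene=(240,245,420,420))[n],.018),('tray',dict(top=(335,172,430,250),scene=(160,118,265,210))[n],.04)):
        a,b,c,e=roi; m=np.zeros(g.shape,bool); m[b:e,a:c]=1
        m&=(g>150); 
        if nm=='dolly': m&=abs(w[...,2]-.018)<.012
        nn,l,st,_=cv2.connectedComponentsWithStats(m.astype(np.uint8)); i=1+st[1:,4].argmax()
        v,u=np.nonzero(l==i); print(n,nm,rect(ray(d,np.c_[u,v],z)),'heights',np.nanpercentile(w[l==i][:,2],[5,50,95]))
t=cv2.resize(D['top']['pixels'][190:280,250:300,::-1],None,fx=6.6,fy=6.6,interpolation=2)
s=cv2.resize(D['scene']['pixels'][200:270,250:345,::-1],None,fx=4.6,fy=4.6,interpolation=2)
o=np.zeros((594,330+437,3),np.uint8);o[:t.shape[0],:t.shape[1]]=t[:594,:330];o[:s.shape[0],330:330+s.shape[1]]=s[:,:437]
cv2.imwrite('pics/crop1.png',o)
E
```

```text
top c1 bg z -0.011329018942770535 max 0.07786684604717484 wheel top (array([595.3,  26.7]), array([44. , 28.4]), 23.4) 119
   plate (array([594.6,  27.3]), array([76.1, 56.7]), 24.8) 318 cloud (array([594.7,  27.2]), array([77. , 56.8]), 24.8)
   tall (array([595.2,  26.7]), array([47.9, 31.7]), 25.3)
top c2 bg z -0.007899891429918286 max 0.07755452610635895 wheel top (array([464.2,  29.6]), array([44.4, 28.2]), -30.8) 129
   plate (array([463.8,  29.1]), array([75.1, 56.9]), -33.2) 330 cloud (array([464. ,  29.2]), array([75.4, 57. ]), -33.1)
   tall (array([464.3,  28.3]), array([48.7, 30.7]), -31.7)
top dolly (array([607.8, 248.4]), array([269. , 220.5]), 89.2) heights [0.01349794 0.01920849 0.02583344]
top tray (array([ 592. , -273.5]), array([212.2, 172.1]), 87.1) heights [0.00020191 0.00590782 0.0404096 ]
scene c1 bg z -0.004981575006686376 max 0.07213523685066366 wheel top (array([597.4,  31.5]), array([41.1, 28.5]), 28.0) 160
   plate (array([599.8,  29.4]), array([75.4, 63.6]), 27.1) 397 cloud (array([598.7,  28.7]), array([76. , 63.8]), 29.6)
   tall (array([597.4,  32.1]), array([49.4, 31. ]), 20.9)
scene c2 bg z -0.005124204892146449 max 0.07217085826967103 wheel top (array([467.9,  34. ]), array([44.7, 26.9]), -37.5) 156
   plate (array([467.5,  32.8]), array([75.6, 58.6]), -32.1) 343 cloud (array([466.8,  32.5]), array([76. , 59.4]), -32.3)
   tall (array([468.,  35.]), array([48.9, 28.2]), -29.0)
scene dolly (array([612.6, 253. ]), array([268.2, 219.9]), 89.2) heights [0.01481959 0.01744814 0.02212477]
scene tray (array([ 596.8, -269.5]), array([213.1, 173.5]), 86.9) heights [0.00063468 0.00343058 0.03870238]
```

View pics/crop1.png

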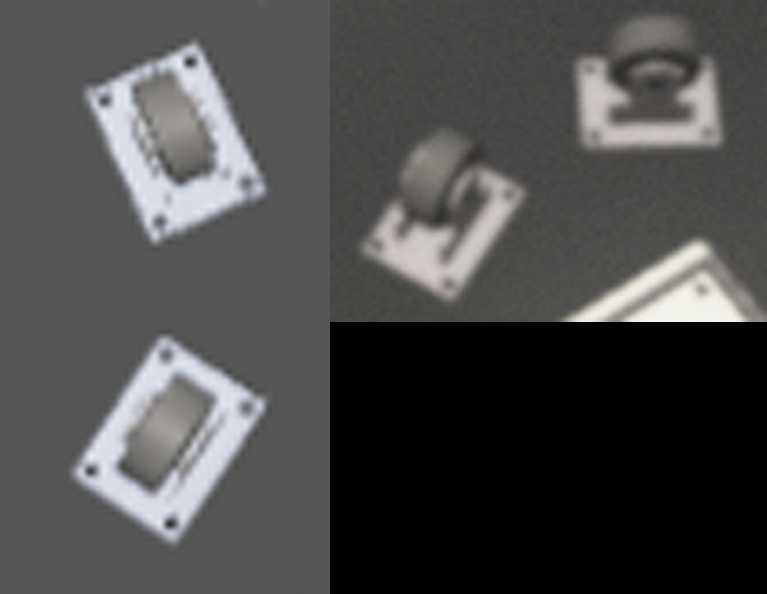

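The crop shows both casters upright. Their plates are clear: c1 at top-view (277,212), yaw about 25°, and c2 at (275,257), yaw about -33°. I'll start with c2 and rub with shut fingers in the same orientation I'll use to grip.

>>> jog_arm(
  commands="1 0.0614 -0.1253 -0.025 0 0 -0.0028;1 0.0614 -0.1253 -0.025 0 0 -0.0028;1 0.0614 -0.1253 -0.025 0 0 -0.0028;1 0.0614 -0.1253 -0.025 0 0 -0.0028;1 0.0614 -0.1253 -0.025 0 0 -0.0028",
  force=20,
)

```text
clock: 0.6
position: [0.2819, 0.4058, 0.1887]
ee_rot: [2.615, 1.74, -0.0]
force: [1.1, 0.6, 0.2]
width: 0.613
```

>>> jog_arm(
  commands="1 0.0614 -0.1253 -0.025 0 0 -0.0028;1 0.0614 -0.1253 -0.025 0 0 -0.0028;1 0.0614 -0.1253 -0.025 0 0 -0.0028;1 0.0614 -0.1253 -0.025 0 0 -0.0028;1 0.0614 -0.1253 -0.025 0 0 -0.0028",
)

```text
clock: 1.1
position: [0.3739, 0.2181, 0.1515]
ee_rot: [-2.689, -1.624, -0.0]
force: [0.8, 1.1, 0.3]
width: 0.175
```

>>> jog_arm(
  commands="1 0.0614 -0.1253 -0.025 0 0 -0.0028;1 0.0614 -0.1253 -0.025 0 0 -0.0028;1 0.0614 -0.1253 -0.025 0 0 -0.0028;1 0.0614 -0.1253 -0.025 0 0 -0.0028;1 0.0614 -0.1253 -0.025 0 0 -0.0028",
)

```text
clock: 1.6
position: [0.4661, 0.0302, 0.1139]
ee_rot: [-2.758, -1.504, -0.0]
force: [0.5, 1.1, 0.0]
width: 0.003
```

>>> jog_arm(
  commands="1 -0.0066 0.0045 -0.033 0 0 0;1 -0.0066 0.0045 -0.033 0 0 0;1 -0.0066 0.0045 -0.033 0 0 0;1 -0.0066 0.0045 -0.033 0 0 0;1 -0.0066 0.0045 0 0 0 0",
)

```text
clock: 2.1
position: [0.4543, 0.0396, 0.0733]
ee_rot: [-2.755, -1.507, 0.004]
force: [0.1, -0.6, 0.6]
width: 0.007
```

>>> jog_arm(
  commands="1 0 0 -0.0017 0 0 0;1 0 0 -0.0017 0 0 0;1 0 0 0 0 0 0;1 0 0 0 0 0 0;1 0 0 0 0 0 0",
)

```text
clock: 2.6
position: [0.456, 0.0385, 0.0738]
ee_rot: [2.758, 1.505, 0.001]
force: [-1.0, -0.2, -0.4]
width: 0.008
```

>>> jog_arm(
  commands="1 0 0 -0.0017 0 0 0;1 0 0 -0.0017 0 0 0;1 0 0 0 0 0 0;1 0 0 0 0 0 0;1 0 0 0 0 0 0",
)

```text
clock: 3.1
position: [0.4558, 0.0385, 0.0726]
ee_rot: [-2.758, -1.505, 0.0]
force: [0.3, -0.9, 0.1]
width: 0.002
```

>>> jog_arm(
  commands="1 0 0 -0.0017 0 0 0;1 0 0 -0.0017 0 0 0;1 0 0 0 0 0 0;1 0 0 0 0 0 0;1 0 0 0 0 0 0",
)

```text
clock: 3.6
position: [0.4558, 0.0385, 0.0716]
ee_rot: [2.758, 1.505, 0.0]
force: [-0.7, 0.4, -0.7]
width: 0.003
```

>>> jog_arm(
  commands="1 0 0 -0.002 0 0 0;1 0 0 0 0 0 0;1 0 0 0 0 0 0;1 0 0 0 0 0 0;1 0 0 0 0 0 0",
)

```text
clock: 4.1
position: [0.4559, 0.0386, 0.0711]
ee_rot: [2.758, 1.505, 0.0]
force: [-0.6, -0.4, 2.7]
width: 0.007
```

>>> jog_arm(
  commands="1 0 0 -0.0015 0 0 0;1 0 0 0 0 0 0;1 0 0 0 0 0 0;1 0 0 0 0 0 0;1 0 0 0 0 0 0",
)

```text
clock: 4.6
position: [0.456, 0.0385, 0.0708]
ee_rot: [2.758, 1.505, 0.001]
force: [-0.5, -0.8, 7.4]
width: 0.005
```

>>> jog_arm(
  commands="1 0.0079 -0.0051 0 0 0 0;1 0.0079 -0.0051 0 0 0 0;1 0.0079 -0.0051 0 0 0 0;1 0.0079 -0.0051 0 0 0 0;1 0.0079 -0.0051 0 0 0 0",
)

```text
clock: 5.1
position: [0.4683, 0.0306, 0.071]
ee_rot: [2.758, 1.504, 0.002]
force: [-1.0, -1.4, 9.7]
width: 0.005
```

>>> jog_arm(
  commands="1 0.0079 -0.0051 0 0 0 0;1 0.0079 -0.0051 0 0 0 0;1 0.0079 -0.0051 0 0 0 0;1 0.0079 -0.0051 0 0 0 0;1 0.0079 -0.0051 0 0 0 0",
)

```text
clock: 5.6
position: [0.4795, 0.0232, 0.0704]
ee_rot: [-2.758, -1.505, 0.0]
force: [0.6, -0.0, 0.6]
width: 0.007
```

>>> jog_arm(
  commands="1 0 0 0.01 0 0 0;1 -0.038 0.0243 0 0 0 0;1 -0.038 0.0243 0 0 0 0;1 0 0 -0.005 0 0 0;1 0 0 -0.005 0 0 0",
)

```text
clock: 6.1
position: [0.4562, 0.0384, 0.0706]
ee_rot: [-2.756, -1.507, -0.0]
force: [-2.4, -0.7, 15.0]
width: 0.007
```

>>> jog_arm(
  commands="1 0 0 0 0 0 0;1 0.0079 -0.0051 0 0 0 0;1 0.0079 -0.0051 0 0 0 0;1 0.0079 -0.0051 0 0 0 0;1 0.0079 -0.0051 0 0 0 0",
)

```text
clock: 6.6
position: [0.4672, 0.0312, 0.0711]
ee_rot: [2.757, 1.504, 0.002]
force: [-1.0, -1.2, 8.8]
width: 0.007
```

>>> jog_arm(
  commands="1 0.0059 -0.0038 0 0 0 0;1 0.0059 -0.0038 0 0 0 0;1 0.0059 -0.0038 0 0 0 0;1 0.0059 -0.0038 0 0 0 0;1 0.0059 -0.0038 0 0 0 0",
)

```text
clock: 7.1
position: [0.4759, 0.0256, 0.0708]
ee_rot: [2.757, 1.504, 0.002]
force: [0.4, -0.7, 2.7]
width: 0.002
```

>>> jog_arm(
  commands="-0.4 0 0 0.1 0 0 0;-0.4 -0.0347 0.018 0 0 0 0;-0.4 0 0 0 0 0 0;-0.4 0 0 0 0 0 0;-0.4 0 0 0 0 0 0",
)

```text
clock: 7.6
position: [0.4644, 0.0313, 0.1]
ee_rot: [-2.757, -1.505, 0.001]
force: [0.4, 0.1, 0.3]
width: 0.392
```

>>> jog_arm(
  commands="-0.4 0 0 0 0 0 0;-0.4 0 0 0 0 0 0;-0.4 0 0 0 0 0 0;-0.4 0 0 0 0 0 0;-0.4 0 0 0 0 0 0",
)

```text
clock: 8.1
position: [0.4646, 0.0314, 0.1005]
ee_rot: [2.758, 1.505, 0.0]
force: [0.6, 0.5, 0.3]
width: 0.699
```

>>> jog_arm(
  commands="-0.4 0 0 -0.049 0 0 0;-0.4 0 0 -0.049 0 0 0;-0.4 0 0 -0.049 0 0 0;-0.4 0 0 -0.049 0 0 0;-0.4 0 0 -0.049 0 0 0",
)

```text
clock: 8.6
position: [0.4648, 0.0314, 0.0265]
ee_rot: [2.758, 1.505, 0.001]
force: [-0.4, 0.0, -0.2]
width: 0.702
```

>>> jog_arm(
  commands="1 0 0 0 0 0 0;1 0 0 0 0 0 0;1 0 0 0 0 0 0;1 0 0 0 0 0 0;1 0 0 0 0 0 0",
  force=25,
)

```text
clock: 9.1
position: [0.4649, 0.0314, 0.0276]
ee_rot: [2.757, 1.505, 0.001]
force: [-0.0, 0.9, 1.4]
width: 0.324
```

>>> jog_arm(
  commands="1 0 0 0 0 0 0;1 0 0 0 0 0 0;1 0 0 0 0 0 0;1 0 0 0 0 0 0;1 0 0 0 0 0 0",
)

```text
clock: 9.6
position: [0.4649, 0.0314, 0.0276]
ee_rot: [2.758, 1.505, 0.001]
force: [-1.6, -0.9, 6.9]
width: 0.325
```

>>> jog_arm(
  commands="1 0 0 0.05 0 0 0;1 0 0 0.07 0 0 0.0221;1 0 0 0.07 0 0 0.0221;1 0 0 0.07 0 0 0.0222;1 0 0 0 0 0 0.0222",
)

```text
clock: 10.1
position: [0.4659, 0.0315, 0.1074]
ee_rot: [2.23, 2.209, 0.005]
force: [0.2, 0.0, -2.7]
width: 0.321
```

>>> jog_arm(
  commands="1 0.0547 0.0868 0 0 0 0;1 0.0547 0.0868 0 0 0 0;1 0.0547 0.0868 0 0 0 0;1 0.0547 0.0868 0 0 0 0;1 0.0547 0.0868 0 0 0 0",
)

```text
clock: 10.6
position: [0.5468, 0.1626, 0.1048]
ee_rot: [-2.238, -2.204, 0.001]
force: [1.1, 0.3, -3.0]
width: 0.324
```

Run:
```python
from h import *
a=grab('scene'); b=grab('top'); s=status.observe(); print(s['position'],s['ee_rot'],s['force'],s['width'])
t=cv2.resize(b['pixels'][150:260,140:260,::-1],None,fx=3.3,fy=3.3,interpolation=2)
c=cv2.resize(a['pixels'][230:420,240:430,::-1],None,fx=2,fy=2,interpolation=2)
h=max(t.shape[0],c.shape[0]);o=np.zeros((h,t.shape[1]+c.shape[1],3),np.uint8);o[:t.shape[0],:t.shape[1]]=t;o[:c.shape[0],t.shape[1]:]=c
cv2.imwrite('pics/crop2.png',o);print(o.shape)
```

```text
[0.54802882 0.16647992 0.10485261] [-2.23236271 -2.20933881 -0.00435077] [-0.76913748 -0.52250227 -2.08323487] 0.3268329251475123
(380, 776, 3)
```

View pics/crop2.png

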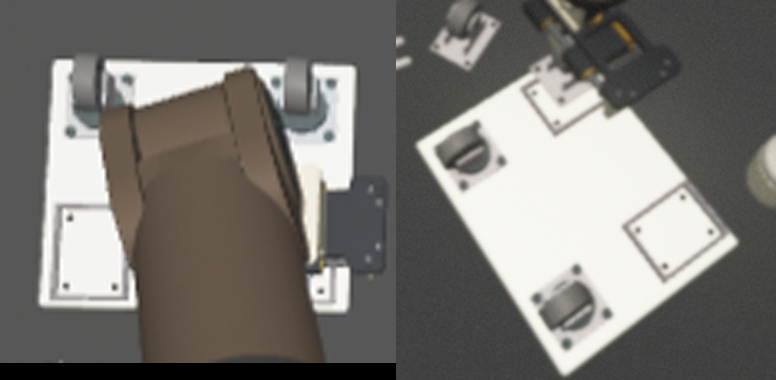

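The top crop has the arm over the dolly, with pocket_1's outline at crop (92,252). The scene crop shows the held caster's plate just short of pocket_0's outline at crop (565,100). I'll measure the pocket outlines from the first, unobstructed pictures.

Run:
```python
from h import *
for n,f,rs in(('top','top_0.05',((215,208,246,245),(153,207,183,243))),('scene','scene_0.10',((300,254,352,300),(350,318,408,372)))):
    d=dict(np.load(n+'.npz')); im=cv2.imread(f'pics/{f}.png'); g=im.max(2)
    for a,b,c,e in rs:
        p=g[b:e,a:c]; print(n,(a,b),np.percentile(p,[2,20,50,90]))
        big=cv2.resize(p,None,fx=8,fy=8,interpolation=2)
        m=(big<195).astype(np.uint8)
        nn,l,st,_=cv2.connectedComponentsWithStats(m)
        for i in range(1,nn):
            x,y,w,h,ar=st[i]
            if ar<800: continue
            v,u=np.nonzero(l==i); uv=np.c_[(u+.5)/8-.5+a,(v+.5)/8-.5+b]
            print('  ',st[i],'z26',rect(ray(d,uv,.026)),'z18',rect(ray(d,uv,.018)))
s=status.observe();print(s['position'])
```

```text
top (215, 208) [156. 216. 245. 245.]
   [  25   41  192  231 7909] z26 (array([544.5, 159.7]), array([83. , 67.1]), -0.1) z18 (array([545.4, 160.6]), array([83.5, 67.4]), -0.1)
   [   0  247  248   49 2240] z26 (array([502.7, 157.7]), array([88.1, 17.2]), -89.0) z18 (array([503.4, 158.6]), array([88.6, 17.3]), -89.0)
top (153, 207) [140.58 202.   244.   244.  ]
   [   17    38   200   235 11393] z26 (array([546.6, 338.3]), array([84.5, 69.3]), -0.9) z18 (array([547.5, 340.2]), array([85. , 69.7]), -0.9)
scene (300, 254) [ 77. 135. 234. 244.]
   [    0     0   218   136 15314] z26 (array([552.2, 122.1]), array([63.1, 42.1]), -34.4) z18 (array([549.5, 119.3]), array([63.7, 42.5]), -34.4)
   [   18     0   398   354 40443] z26 (array([530.5, 164.5]), array([125.5,  72.7]), -0.7) z18 (array([527.6, 162.1]), array([126.8,  73.4]), -0.7)
scene (350, 318) [ 69. 142. 241. 245.]
   [   25     0   439   430 49491] z26 (array([531.4, 342.4]), array([128.9,  71.1]), -1.3) z18 (array([528.5, 341.8]), array([130.1,  71.8]), -1.3)
   [  276   288   188   144 14093] z26 (array([548.5, 399.6]), array([60.9, 25.4]), -0.9) z18 (array([545.8, 399.5]), array([61.5, 25.6]), -0.9)
[0.54802882 0.16647992 0.10485261]
```

>>> jog_arm(
  commands="1 0 0 0 0 0 0;1 0 0 0 0 0 0;1 0 0 0 0 0 0;1 0 0 0 0 0 0;1 0 0 0 0 0 0",
)

```text
clock: 11.2
position: [0.5466, 0.1611, 0.1052]
ee_rot: [2.239, 2.204, 0.0]
force: [0.4, -0.6, -2.7]
width: 0.325
```

>>> jog_arm(
  commands="1 -0.0017 0.0017 -0.05 0 0 0;1 0 0 -0.05 0 0 0;1 0 0 -0.05 0 0 0;1 0 0 0 0 0 0;1 0 0 0 0 0 0",
)

```text
clock: 11.7
position: [0.5461, 0.1619, 0.0602]
ee_rot: [-2.238, -2.204, 0.001]
force: [0.7, -0.4, -1.2]
width: 0.323
```

Run:
```python
from h import *
a=grab('scene'); s=status.observe(); print(s['position'],s['ee_rot'],s['force'])
cv2.imwrite('pics/crop3.png',cv2.resize(a['pixels'][235:315,280:380,::-1],None,fx=7,fy=7,interpolation=2))
```

```text
[0.546546   0.16208097 0.06067162] [2.23828027e+00 2.20407983e+00 1.04275800e-03] [ 0.16929157  0.3286615  -2.30617089]
```

View pics/crop3.png

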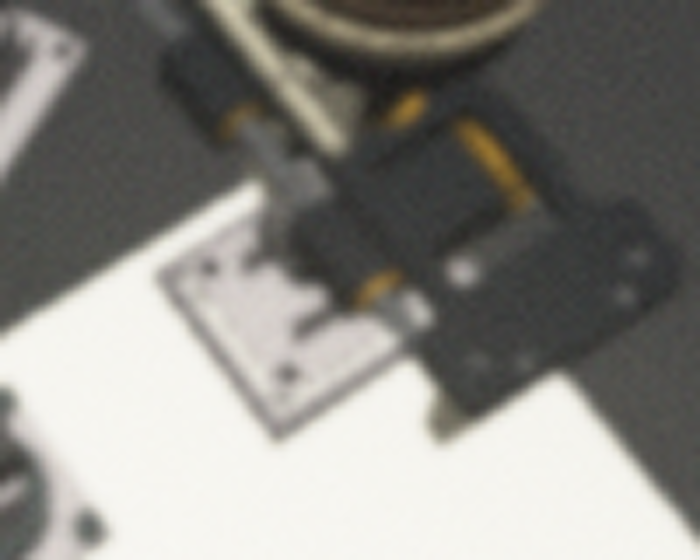

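The held plate sits almost exactly over the pocket outline, with its lower corner at crop (278,420) and a thin dark rim on the two visible sides. I'll lower it.

>>> jog_arm(
  commands="1 0 0 -0.01 0 0 0;1 0 0 -0.008 0 0 0;1 0 0 -0.006 0 0 0;1 0 0 0 0 0 0;1 0 0 0 0 0 0",
)

```text
clock: 12.25
position: [0.5461, 0.1621, 0.0528]
ee_rot: [-2.238, -2.205, 0.0]
force: [-0.2, -0.1, -2.5]
width: 0.328
```

>>> jog_arm(
  commands="1 0 0 -0.004 0 0 0;1 0 0 -0.004 0 0 0;1 0 0 0 0 0 0;1 0 0 0 0 0 0;1 0 0 0 0 0 0",
)

```text
clock: 12.75
position: [0.5462, 0.1621, 0.0505]
ee_rot: [2.238, 2.205, 0.0]
force: [-0.0, -0.6, -2.3]
width: 0.328
```

>>> jog_arm(
  commands="1 0 0 -0.005 0 0 0;1 0 0 -0.004 0 0 0;1 0 0 -0.003 0 0 0;1 0 0 0 0 0 0;1 0 0 0 0 0 0",
)

```text
clock: 13.25
position: [0.5461, 0.1621, 0.0468]
ee_rot: [-2.238, -2.205, 0.0]
force: [-0.1, 0.3, -2.8]
width: 0.328
```

>>> jog_arm(
  commands="1 0 0 -0.002 0 0 0;1 0 0 -0.002 0 0 0;1 0 0 0 0 0 0;1 0 0 0 0 0 0;1 0 0 0 0 0 0",
)

```text
clock: 13.75
position: [0.5462, 0.1621, 0.0457]
ee_rot: [2.238, 2.205, 0.0]
force: [-0.6, 0.7, -2.0]
width: 0.327
```

>>> jog_arm(
  commands="-0.2 0 0 0 0 0 0;-0.2 0 0 0 0 0 0;-0.2 0 0 0 0 0 0;-0.2 0 0 0 0 0 0;-0.2 0 0 0 0 0 0",
)

```text
clock: 14.25
position: [0.5462, 0.1621, 0.0457]
ee_rot: [-2.238, -2.205, -0.0]
force: [-0.5, -0.1, -0.6]
width: 0.596
```

>>> jog_arm(
  commands="-0.2 0 0 0.02 0 0 0;-0.2 0 0 0.07 0 0 0;-0.2 0 0 0.09 0 0 0;-0.2 0 0 0.09 0 0 0;1 0 0 0 0 0 0",
)

```text
clock: 14.75
position: [0.5484, 0.1628, 0.1306]
ee_rot: [2.237, 2.203, 0.009]
force: [0.2, 0.4, 0.1]
width: 0.551
```

>>> jog_arm(
  commands="1 0.0272 -0.0918 0 0 0 0.01428;1 0.0272 -0.0918 0 0 0 0.01428;1 0.0272 -0.0918 0 0 0 0.01428;1 0.0272 -0.0918 0 0 0 0.01428;1 0.0272 -0.0918 0 0 0 0.01428",
)

```text
clock: 15.25
position: [0.5869, 0.0233, 0.1264]
ee_rot: [-1.686, -2.65, 0.0]
force: [0.6, -0.0, -1.0]
width: 0.128
```

Run:
```python
from h import *
a=grab('scene'); b=grab('top'); s=status.observe(); print(s['position'],s['ee_rot'],s['width'])
c=a['pixels'][235:315,280:380,::-1]; t=b['pixels'][190:250,200:300,::-1]
cv2.imwrite('pics/crop4.png',cv2.resize(np.vstack([c,t]),None,fx=4.2,fy=4.2,interpolation=2))
w=cloud(a); m=np.zeros(w.shape[:2],bool); m[240:310,285:360]=1
W=w[m]; W=W[(abs(W[:,0]-.55)<.03)&(abs(W[:,1]-.163)<.03)]; hi=W[(W[:,2]>.075)&(W[:,2]<.1)]; print('max',np.nanmax(hi[:,2]),rect(hi[:,:2]),np.percentile(hi[:,2],99))
```

```text
[0.58760126 0.01871786 0.12638937] [ 1.6955947   2.64282042 -0.00334889] 0.0427415492339167
max 0.09025486700137825 (array([548.7, 163.9]), array([42.9, 30.7]), -10.8) 0.08936004414232875
```

View pics/crop4.png

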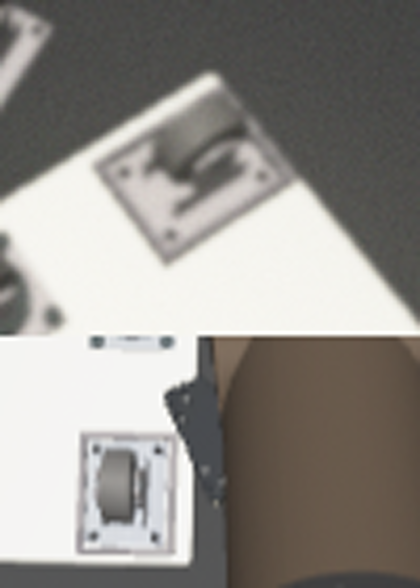

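Caster b is seated. Its plate is framed evenly by the pocket lip in both views, and its top is at about 89 mm, as expected. Next I'll rub the other caster.

>>> jog_arm(
  commands="1 0 0 -0.04 0 0 0;1 0 0 -0.05 0 0 0;1 0 0 -0.05 0 0 0;1 0 0 -0.036 0 0 0;1 0 0 0 0 0 0",
)

```text
clock: 15.85
position: [0.5858, 0.0258, 0.0722]
ee_rot: [-1.689, -2.646, 0.002]
force: [-0.4, 0.8, 0.5]
width: 0.007
```

>>> jog_arm(
  commands="1 0 0 0 0 0 0;1 0 0 0 0 0 0;1 0 0 0 0 0 0;1 0 0 0 0 0 0;1 0 0 0 0 0 0",
)

```text
clock: 16.35
position: [0.5871, 0.0244, 0.0741]
ee_rot: [1.692, 2.647, 0.0]
force: [-0.3, 0.0, -0.5]
width: 0.008
```

Need z ≈ 0.0708, so 2.7 mm more, then a finer step.

>>> jog_arm(
  commands="1 0 0 -0.004 0 0 0;1 0 0 -0.003 0 0 0;1 0 0 -0.002 0 0 0;1 0 0 0 0 0 0;1 0 0 0 0 0 0",
)

```text
clock: 16.85
position: [0.587, 0.0244, 0.0713]
ee_rot: [1.692, 2.647, 0.0]
force: [0.0, 0.2, 2.4]
width: 0.004
```

>>> jog_arm(
  commands="1 0 0 -0.0017 0 0 0;1 0 0 0 0 0 0;1 0 0 0 0 0 0;1 0 0 0 0 0 0;1 0 0 0 0 0 0",
)

```text
clock: 17.35
position: [0.5871, 0.0244, 0.0711]
ee_rot: [1.692, 2.647, 0.001]
force: [-1.6, -0.5, 6.7]
width: 0.003
```

>>> jog_arm(
  commands="1 0.0085 0.0039 0 0 0 0;1 0.0085 0.0039 0 0 0 0;1 0.0085 0.0039 0 0 0 0;1 0.0085 0.0039 0 0 0 0;1 0.0085 0.0039 0 0 0 0",
)

```text
clock: 17.85
position: [0.5998, 0.0303, 0.0712]
ee_rot: [1.692, 2.647, 0.0]
force: [-2.6, 0.0, 7.4]
width: 0.005
```

>>> jog_arm(
  commands="1 0.0068 0.0031 -0.0005 0 0 0;1 0.0068 0.0031 0 0 0 0;1 0.0068 0.0031 0 0 0 0;1 0.0068 0.0031 0 0 0 0;1 0.0068 0.0031 0 0 0 0",
)

```text
clock: 18.35
position: [0.6097, 0.0348, 0.0705]
ee_rot: [-1.692, -2.647, 0.001]
force: [-1.6, -1.0, 1.7]
width: 0.004
```

>>> jog_arm(
  commands="1 0 0 0.01 0 0 0;1 -0.0383 -0.0175 0 0 0 0;1 -0.0383 -0.0175 0 0 0 0;1 0 0 -0.005 0 0 0;1 0 0 -0.005 0 0 0",
)

```text
clock: 18.85
position: [0.5869, 0.0241, 0.0708]
ee_rot: [1.692, 2.647, 0.0]
force: [-4.1, -1.2, 15.8]
width: 0.004
```

>>> jog_arm(
  commands="1 0 0 0 0 0 0;1 0.0085 0.0039 0 0 0 0;1 0.0085 0.0039 0 0 0 0;1 0.0085 0.0039 0 0 0 0;1 0.0085 0.0039 0 0 0 0",
)

```text
clock: 19.35
position: [0.598, 0.0292, 0.0711]
ee_rot: [1.691, 2.646, 0.001]
force: [-2.6, -1.3, 7.7]
width: 0.008
```

>>> jog_arm(
  commands="1 0.0068 0.0031 0 0 0 0;1 0.0068 0.0031 0 0 0 0;1 0.0068 0.0031 0 0 0 0;1 0.0068 0.0031 0 0 0 0;1 0.0068 0.0031 0 0 0 0",
)

```text
clock: 19.85
position: [0.608, 0.0338, 0.0708]
ee_rot: [1.691, 2.647, 0.001]
force: [-1.4, -0.8, 3.5]
width: 0.005
```

Along the rolling axis, caster 1 read about -2 to -4 N, against about 0 for caster 2. I'll rub it back and forth to see whether the sign flips.

>>> jog_arm(
  commands="1 -0.0085 -0.0039 -0.0005 0 0 0;1 -0.0085 -0.0039 0 0 0 0;1 -0.0085 -0.0039 0 0 0 0;1 -0.0085 -0.0039 0 0 0 0;1 -0.0085 -0.0039 0 0 0 0",
)

```text
clock: 20.35
position: [0.5961, 0.0283, 0.0712]
ee_rot: [1.69, 2.645, 0.004]
force: [2.3, -0.5, 6.4]
width: 0.004
```

>>> jog_arm(
  commands="1 -0.005 -0.0023 0 0 0 0;1 -0.005 -0.0023 0 0 0 0;1 -0.005 -0.0023 0 0 0 0;1 -0.005 -0.0023 0 0 0 0;1 -0.005 -0.0023 0 0 0 0",
)

```text
clock: 20.85
position: [0.5885, 0.0249, 0.0712]
ee_rot: [1.69, 2.645, 0.004]
force: [2.0, -0.3, 5.9]
width: 0.006
```

>>> jog_arm(
  commands="1 0.0065 0.003 0 0 0 0;1 0.0065 0.003 0 0 0 0;1 0.0065 0.003 0 0 0 0;1 0.0065 0.003 0 0 0 0;1 0.0065 0.003 0 0 0 0",
)

```text
clock: 21.35
position: [0.5972, 0.0288, 0.0711]
ee_rot: [1.692, 2.646, 0.001]
force: [-2.1, -0.9, 10.4]
width: 0.006
```

>>> jog_arm(
  commands="1 -0.005 -0.0023 0 0 0 0;1 -0.005 -0.0023 0 0 0 0;1 -0.005 -0.0023 0 0 0 0;1 -0.005 -0.0023 0 0 0 0;1 -0.005 -0.0023 0 0 0 0",
)

```text
clock: 21.85
position: [0.5908, 0.0259, 0.0712]
ee_rot: [1.69, 2.645, 0.004]
force: [2.3, -0.2, 6.4]
width: 0.003
```

>>> jog_arm(
  commands="1 0.0065 0.003 0 0 0 0;1 0.0065 0.003 0 0 0 0;1 0.0065 0.003 0 0 0 0;1 0.0065 0.003 0 0 0 0;1 0.0065 0.003 0 0 0 0",
)

```text
clock: 22.35
position: [0.5994, 0.0299, 0.0711]
ee_rot: [1.692, 2.646, 0.001]
force: [-2.4, -1.4, 10.7]
width: 0.003
```

The sign flips consistently with direction (about -2.5 N forward, +1.9 N back), so caster a binds and goes to scrap. Caster b showed about zero under the same normal load. Now gripping caster a.

>>> jog_arm(
  commands="-0.4 0 0 0.1 0 0 0;-0.4 -0.008 -0.003 0 0 0 0;-0.4 0 0 0 0 0 0;-0.4 0 0 0 0 0 0;-0.4 0 0 0 0 0 0",
)

```text
clock: 22.85
position: [0.596, 0.0291, 0.0994]
ee_rot: [-1.691, -2.646, 0.001]
force: [-0.2, -0.1, -0.1]
width: 0.394
```

>>> jog_arm(
  commands="-0.4 0 0 0 0 0 0;-0.4 0 0 0 0 0 0;-0.4 0 0 0 0 0 0;-0.4 0 0 0 0 0 0;-0.4 0 0 0 0 0 0",
)

```text
clock: 23.35
position: [0.5967, 0.0291, 0.1003]
ee_rot: [1.692, 2.647, 0.0]
force: [0.1, 1.0, 0.2]
width: 0.695
```

>>> jog_arm(
  commands="-0.4 0 0 -0.049 0 0 0;-0.4 0 0 -0.049 0 0 0;-0.4 0 0 -0.049 0 0 0;-0.4 0 0 -0.049 0 0 0;-0.4 0 0 -0.048 0 0 0",
)

```text
clock: 23.85
position: [0.5966, 0.0291, 0.026]
ee_rot: [-1.692, -2.647, 0.0]
force: [1.4, 0.3, 0.0]
width: 0.705
```

>>> jog_arm(
  commands="1 0 0 0 0 0 0;1 0 0 0 0 0 0;1 0 0 0 0 0 0;1 0 0 0 0 0 0;1 0 0 0 0 0 0",
)

```text
clock: 24.35
position: [0.5971, 0.0292, 0.0278]
ee_rot: [1.691, 2.647, 0.001]
force: [1.0, -1.4, 1.4]
width: 0.324
```

>>> jog_arm(
  commands="1 0 0 0 0 0 0;1 0 0 0 0 0 0;1 0 0 0 0 0 0;1 0 0 0 0 0 0;1 0 0 0 0 0 0",
)

```text
clock: 24.85
position: [0.5971, 0.0292, 0.0277]
ee_rot: [1.691, 2.647, 0.001]
force: [-1.4, 0.5, 5.5]
width: 0.321
```

>>> jog_arm(
  commands="1 0 0 0.04 0 0 0;1 0 0 0.08 0 0 0;1 0 0 0.08 0 0 0;1 0 0 0.08 0 0 0;1 0 0 0 0 0 0",
)

```text
clock: 25.35
position: [0.5986, 0.0292, 0.1146]
ee_rot: [1.69, 2.644, 0.005]
force: [0.6, 0.4, -3.7]
width: 0.325
```

>>> jog_arm(
  commands="1 0 -0.1 0 0 0 0;1 0 -0.1 0 0 0 0;1 0 -0.1 0 0 0 0;1 0 -0.1 0 0 0 0;1 0 -0.1 0 0 0 0",
)

```text
clock: 25.85
position: [0.5957, -0.1221, 0.1101]
ee_rot: [-1.691, -2.646, 0.001]
force: [0.8, 0.1, -2.5]
width: 0.326
```

>>> jog_arm(
  commands="1 0 -0.1 0 0 0 0;1 0 -0.1 0 0 0 0;1 0 -0.1 0 0 0 0;1 0 -0.1 0 0 0 0;1 0 -0.1 0 0 0 0",
)

```text
clock: 26.35
position: [0.5957, -0.2719, 0.1099]
ee_rot: [-1.691, -2.646, 0.001]
force: [1.3, -0.3, -3.6]
width: 0.325
```

>>> jog_arm(
  commands="1 0 0 -0.05 0 0 0;1 0 0 -0.06 0 0 0;1 0 0 -0.06 0 0 0;1 0 0 -0.05 0 0 0;1 0 0 0 0 0 0",
)

```text
clock: 26.85
position: [0.5946, -0.2698, 0.042]
ee_rot: [-1.689, -2.643, 0.002]
force: [-1.0, -0.2, -3.0]
width: 0.322
```

>>> jog_arm(
  commands="1 0 0 -0.01 0 0 0;1 0 0 -0.01 0 0 0;1 0 0 -0.01 0 0 0;1 0 0 0 0 0 0;1 0 0 0 0 0 0",
)

```text
clock: 27.35
position: [0.5968, -0.271, 0.0364]
ee_rot: [1.691, 2.647, 0.0]
force: [0.4, 0.3, -3.2]
width: 0.324
```

>>> jog_arm(
  commands="1 0 0 0 0 0 0;1 0 0 0 0 0 0;1 0 0 0 0 0 0;1 0 0 0 0 0 0;1 0 0 0 0 0 0",
)

```text
clock: 27.85
position: [0.5967, -0.2709, 0.0361]
ee_rot: [-1.692, -2.647, -0.0]
force: [0.3, -0.0, -2.8]
width: 0.327
```

Seated height is about 0.0317: lower 4 mm, then a touch more, release, and rise.

>>> jog_arm(
  commands="1 0 0 -0.005 0 0 0;1 0 0 -0.005 0 0 0;1 0 0 -0.0035 0 0 0;1 0 0 0 0 0 0;1 0 0 0 0 0 0",
)

```text
clock: 28.35
position: [0.5966, -0.2709, 0.032]
ee_rot: [-1.692, -2.647, 0.0]
force: [-1.0, -0.6, -2.9]
width: 0.33
```

>>> jog_arm(
  commands="-0.2 0 0 0 0 0 0;-0.2 0 0 0 0 0 0;-0.2 0 0 0 0 0 0;-0.2 0 0 0 0 0 0;-0.2 0 0 0 0 0 0",
)

```text
clock: 28.85
position: [0.5967, -0.271, 0.0322]
ee_rot: [1.692, 2.647, 0.0]
force: [0.5, 0.7, -0.1]
width: 0.6
```

>>> jog_arm(
  commands="-0.2 0 0 0.02 0 0 0;-0.2 0 0 0.07 0 0 0;-0.2 0 0 0.1 0 0 0;-0.2 0 0 0.12 0 0 0;-0.2 0 0 0.12 0 0 0",
)

```text
clock: 29.35
position: [0.5964, -0.2709, 0.1627]
ee_rot: [-1.692, -2.647, 0.0]
force: [0.6, -0.2, -0.1]
width: 0.597
```

>>> jog_arm(
  commands="-0.2 -0.12 0.08 0.05 0 0 0;-0.2 -0.12 0.08 0.05 0 0 0;-0.2 -0.12 0.08 0 0 0 0;-0.2 0 0 0 0 0 0;-0.2 0 0 0 0 0 0",
)

```text
clock: 29.85
position: [0.4884, -0.1986, 0.192]
ee_rot: [1.69, 2.647, 0.001]
force: [1.2, -1.2, 0.2]
width: 0.6
```

Run:
```python
from h import *
a=grab('scene'); b=grab('top'); s=status.observe(); print(s['position'],s['force'],s['width'])
c=a['pixels'][60:420,150:440,::-1]; t=b['pixels'][120:300,140:440,::-1]
o=np.zeros((360,590,3),np.uint8);o[:,:290]=c;o[:180,290:]=t
cv2.imwrite('pics/crop5.png',cv2.resize(o,None,fx=1.35,fy=1.35,interpolation=2))
w=cloud(a)
for nm,x,y in(('pocket',.5485,.163),('tray',.598,-.269)):
    m=(abs(w[...,0]-x)<.03)&(abs(w[...,1]-y)<.03)&(w[...,2]<.12); print(nm,np.percentile(w[m][:,2],[50,98,99.5]))
```

```text
[ 0.48969961 -0.19952236  0.19162139] [0.47110641 0.25983835 0.08067306] 0.6047724555317121
pocket [0.0396492  0.08830345 0.08938182]
tray [0.02768552 0.07382276 0.07444844]
```

View pics/crop5.png

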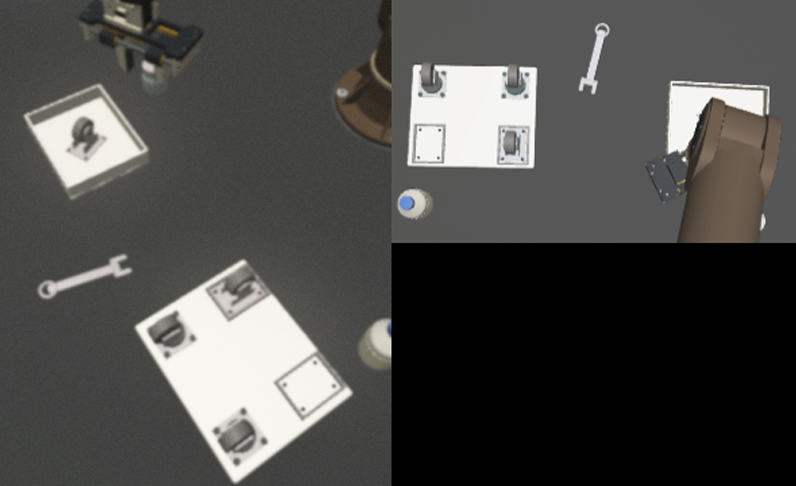

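The final views show caster b framed in pocket_0 at crop (515,145) and caster a upright in the tray at crop (85,140). The wrench and bottle have not moved, and the gripper is clear of everything.

```bash
python3 -c "
from cell import arm
print(arm.sign_off())"
```

```text
the job is handed in; nothing more can be done
None
```

I turned both wheels, seated the free-running caster in pocket_0 and put the binding one in the scrap tray. The job was handed in at about 30 s of the 72 s allowed. I took the nearer caster to be b and the farther one to be a; the two look alike, and the sorting went by feel, not by name.

- **Nearer caster (b), free:** two strokes of about 25 mm at roughly 9 N gave about 0 N along the rolling direction (within 0.7 N). It sits in pocket_0 with its top at about 89 mm, as expected when fully home. The lip frames the plate evenly in both camera views.
- **Farther caster (a), binding:** it resisted at about 2.5 N forward and 1.9 N backward, and the sign flipped with direction every time. It stands upright near the middle of the tray, with its top at about 74 mm against 75 mm expected.

**Checks that disagreed or were left out:**
- Caster a's drag read about 2.2 N, below the 3.5 N given for a binding wheel, with sensor noise of about 1 N. It was still clearly different from caster b, so I called it binding.
- I rubbed caster b in one direction only.
- The two cameras differed by 4–5 mm in absolute position, so I used their average, and the caster went in without catching on the lip.
- The highest force reading at a wheel was about 16 N, against the 25 N limit. Force is only reported at the end of each call.
- The wrench and bottle look unmoved in the last pictures. The jar was mostly hidden behind the gripper and arm there, but nothing was moved near it at low height.

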